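Static check before board work

ROBOT

A 7-joint arm with a two-finger parallel gripper is mounted at the origin on a cart in front of the work surface, level with it; the furniture and walls round the work are solid. World frame = base frame: x ahead of the robot, y to its left, z up, the work surface at z = 0. Lengths are in mm, angles in rad, forces in N, time in s.
With the tool pointing down it reaches from about 400 to 875 mm from the base axis. Payload 4.4 kg.
Tool frame: the origin (TCP) lies on the centre line of the jaws, within the pads' length; the fingertips stand 11 mm ahead of it and the grasp point (between the pads) lies 8 mm behind it (ctrl.tips_ahead is the distance from the TCP to the fingertips, in mm); z points along the fingers, y is the line along which they close (so a half turn about z gives the same grasp; the last joint's range is limited). The gripper opens to 85 mm and grips with 20 to 120 N. Pads are 22 mm wide; open, the fingers measure 114 mm over their backs; the gripper's body (76 mm by 85 mm) begins 54 mm behind the grasp point. The pads swing forward as they close: fully open they stand 13 mm farther back than shut.
Start: joints at [-1.377, 0.628, 0.038, 1.517, -0.027, 0.996, -0.02], TCP at [166.952, 628.207, 242.313] pointing down, gripper open.
Joint ranges: [-3.06, 3.06], [-0.37, 2.12], [-1.25, 1.32], [0.18, 2.47], [-1.1, 4.24], [0.23, 1.98], [-2.94, 2.94]. Speed limits (rad/s): [2.57, 2.57, 3.14, 3.14, 3.14, 3.14, 3.14].

INTERFACE

Orientations are given as [roll, pitch, yaw] about the fixed x, y, z axes, in that order (R = Rz(yaw) Ry(pitch) Rx(roll)).
In Python, from cell import ctrl, eyes, job gives the robot as it stands. The module is installed in compiled form; this text tells all that it offers.
- The arm moves only by the tool carry_out, never from a script. Its argument "moves" is a list of rows, each an object of numbers: "tx", "ty", "tz": the shift along the tool's x, y, z as a fraction of full scale; "twist": the turn about the tool's z as a fraction of full scale; "fingers": the opening, from 0 (shut) to 1 (fully open). In form: [{"tx": .., "ty": .., "tz": .., "twist": .., "fingers": ..}, ...]. A call has 1 to 12 rows; each row shifts and turns the commanded pose from where the row before left it, along the tool's axes as they then stand; what a row does not reach is not made up. Full scale, the value 1, is 0.3 m for a shift and pi rad for a turn. A row lasts 1/8 s, in which the tool goes at most 62.5 mm and 10.7 degrees, less where a joint would pass 70% of its speed; a pose out of reach is approached as far as the arm can. A call with a number of a shift or a turn outside -1 to 1 is refused whole. A call with a gripper value outside its range is refused whole. The fingers move at their own pace and stop on an object; the grip force is fixed at half the most. Time passes only in rows, so rows that do not move let the fingers close. It gives the time, the measured TCP pose, the force, the opening and the grip force at its end, in the units of the state.
- ctrl.read_state(): the state, without advancing time (a new reading comes with each control period).
- eyes.get_image(name): name is "scene" or "side" or "wrist"; returns a dict with "color" (384x512x3 uint8, blue, green, red), "fovy" (degrees; the focal length in pixels is half the picture's height over the tangent of half this angle, whatever the lens; pixels are square), "cx", "cy" (the principal point, pixels), "k1" (the pictures are not rectified: a ray, as slopes to the right and down, at radius r is drawn at 1 + k1 r^2 times it, then the intrinsics apply), "world_from_camera" (4x4, takes a point from camera to world coordinates). Camera axes: x right, y up, looking along -z (the intrinsics and any distortion apply to the point x, -y, -z); pixel columns grow to the right and rows downward; lengths in mm; the calibration is good to about 2 mm. A picture is of the moment at which its call begins. There is no depth.
- job.finish_job(): hands the job in; it is judged then, once.
The state is a dict: "clock": time; "qpos": joint angles; "qd": joint speeds; "tau": joint torques, N m; "eef_pos": TCP position; "tool_rot": TCP orientation; "force": force on the tool from outside, world axes, zero at the start; "torque": the same for the moment, N m; "width": finger opening in mm; "gripper_force": force on a finger pad.
Only numpy, scipy, OpenCV 4.12 (cv2) and the standard library are available. Lean on these libraries where they do the work, as an engineer would, in place of code of your own. Each camera call takes 0.05 s, during which the arm holds its last target. There are 200 camera calls.

TASK

Do the static check before anyone handles the boards: with the fingertips, lightly touch the sprung brass pad on its grey box and rest there for at least one second without pushing the pad down to its stop. Then press the green button on the other grey box all the way down, let it come back up, and withdraw. Grip and lift nothing, do not shift the boxes, and leave the red button on the yellow box and everything else on the bench alone.

Things in the scene. Friction and masses are not known exactly. Their poses are not given: they have to be found in the camera images.
- touch_box: grey static-check box, 90 x 80 mm and 45 mm high, with a round brass pad in the middle of its top; loose, 1 kg on rubber feet; origin at the centre of its underside, z up
- pad_top (a point): centre of the flat top of the round, golden-yellow brass pad (44 mm wide, 61 mm above the bench at rest), in the middle of the grey box's top; moves with the pad; z up
- brass_pad (a joint): how far the brass pad is pushed down, in m: 0 at rest, 0.010 on its stop; a spring holds it up, it starts to give at 1 N and gains 0.8 N per mm (9 N at the stop)
- log_box: grey box, 90 x 80 mm and 45 mm high, with the round green push button in the middle of its top; loose, 1 kg on rubber feet; origin at the centre of its underside, z up
- green_top (a point): centre of the flat top of the green button (36 mm wide, 61 mm above the bench at rest); moves with the button; z up
- green_button (a joint): how far the green button is pushed down, in m: 0 at rest, 0.006 fully down; sprung, starts to give at 1.5 N and is fully down at 4.5 N
- stop_box: yellow box, 90 x 80 mm and 45 mm high, with a red mushroom button in the middle of its top; not to be touched; loose, 1 kg on rubber feet; origin at the centre of its underside, z up
- red_top (a point): centre of the top of the red mushroom button (40 mm wide, 67 mm above the bench)
- red_button (a joint): how far the red button is pushed down, in m: 0 at rest, 0.005 fully down
- multimeter: yellow and grey hand multimeter lying on the near side, 132 x 72 x 43 mm, loose, to be left alone; origin under its centre
- tape_black: roll of black tape lying flat on the near side, 84 mm wide, 20 mm high, loose, to be left alone; origin under its centre
- heatsink_1: silver finned heat sink beyond the boxes, 60 x 50 x 30 mm, loose, to be left alone; origin under its centre
- transformer_1: small transformer beyond the boxes, 53 x 50 x 40 mm, loose, to be left alone; origin under its centre
- controller_board: green circuit board beyond the boxes, 64 x 100 x 17 mm, loose, to be left alone; origin under its centre
- capacitor_3: black upright can capacitor beyond the boxes, 30 mm wide, 42 mm high, loose, to be left alone; origin under its centre
Mind the look-alikes: they are no part of the job. Leave any turquoise look-alike of the touch_box alone.

How it is judged:
By the outcome, as a careful person would: the job done as asked, in the order asked, and still so for the second after the job is handed in, with the robot touching nothing.
It also fails if it takes over 38 s, if anything falls off the work surface, if the arm or the gripper's body presses on something with over 40 N, if the wrist force passes 120 N, or if a joint passes its speed limit or range.

## Working session

There is one attempt and no reset: what is moved stays moved. The work goes in short steps, Python scripts to look and compute and a tool call to move; the robot and the scene stay as the last step left them, time stands still between calls to the robot, and variables do not carry over. Pictures are saved under pics/ and viewed, at most 10 in all, crops included, and the job is handed in when it is done.

Besides the shell and the picture viewer there is one more tool, called after "Call:" by a JSON object that holds its "method" and its "body", one argument or row to a line. carry_out: Moves the arm, as the interface text tells. Its arguments: {"type":"object","properties":{"moves":{"type":"array","items":{"type":"object","properties":{"tx":{"type":"number","minimum":-1,"maximum":1},"ty":{"type":"number","minimum":-1,"maximum":1},"tz":{"type":"number","minimum":-1,"maximum":1},"twist":{"type":"number","minimum":-1,"maximum":1},"fingers":{"type":"number"}}}}},"required":["moves"]}

```bash
mkdir -p pics
cat > h.py <<'E'
import numpy as np, cv2
from cell import ctrl, eyes, job
def snap(n,f):
    im=eyes.get_image(n); cv2.imwrite(f'pics/{f}.png',im['color']); np.save(f'pics/{f}.npy',{k:v for k,v in im.items()},allow_pickle=True); return im
def load(f): return np.load(f'pics/{f}.npy',allow_pickle=True).item()
def ray(im,u,v):
    f=im['color'].shape[0]/2/np.tan(np.radians(im['fovy'])/2)
    K=np.array([[f,0,im['cx']],[0,f,im['cy']],[0,0,1]])
    p=cv2.undistortPoints(np.array([[[u,v]]],float),K,np.array([im['k1'],0,0,0,0.]))[0,0]
    T=np.array(im['world_from_camera']); return T[:3,3],T[:3,:3]@np.array([p[0],-p[1],-1])
def at(im,u,v,z):
    o,d=ray(im,u,v); return o+d*(z-o[2])/d[2]
E
python3 - <<'E'
from h import *
for n in ('scene','side','wrist'): snap(n,n+'0')
a=np.hstack([cv2.resize(load(n+'0')['color'],(400,300)) for n in ('side','wrist')])
cv2.imwrite('pics/sw.png',a)
s=ctrl.read_state();print(s['eef_pos'],s['tool_rot'],s['width'],s['clock'],s['force'])
E
```

```text
[166.85747149 627.76027001 241.62010045] [-3.14019264e+00  2.25746982e-05  2.88178578e+00] 85.21400271086647 0.15 [-0.02299502  0.80752318  0.33030888]
```

View pics/scene0.png

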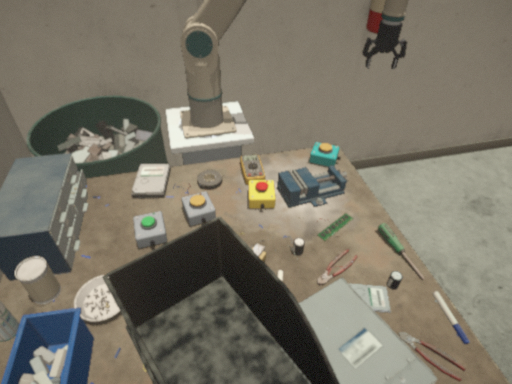

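View pics/sw.png

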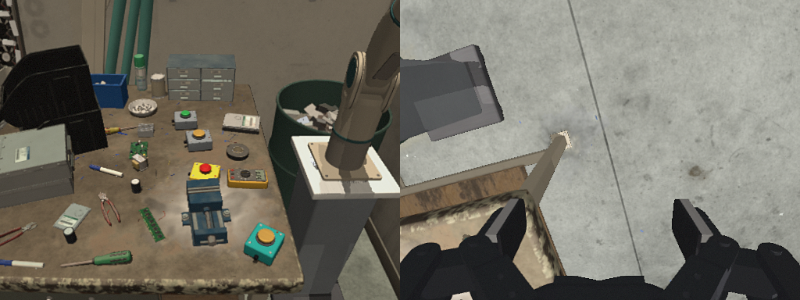

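The scene view shows the brass pad at (198,202), green at (149,222), red at (262,186) and the turquoise look-alike at (325,149). In the side view the pad is near (256,170) and green near (237,147).

Run:
```python
from h import *
def blob(im,lo,hi,c,r=14):
    h=cv2.cvtColor(im['color'],cv2.COLOR_BGR2HSV); m=cv2.inRange(h,lo,hi); k=np.zeros_like(m); cv2.circle(k,c,r,255,-1); v,u=np.nonzero(m&k); return u.mean(),v.mean(),len(u)
S,D=load('scene0'),load('side0')
for n,lo,hi,a,b in (('pad',(12,110,90),(28,255,255),(198,202),(256,170)),('green',(45,100,60),(75,255,255),(149,222),(237,147)),('red',(0,150,80),(8,255,255),(262,186),(262,217))):
    for im,c in ((S,a),(D,b)):
        u,v,k=blob(im,lo,hi,c); print(n,round(u,1),round(v,1),k,at(im,u,v,60).round(1))
for n in ('turq',): print(at(S,325,149,60).round())
for n,p in (('vise',(295,185)),('vise jaw',(335,175)),('tote corner',(220,222)),('tote l',(105,270)),('meter',(151,180)),('tape',(209,179))): print(n,at(S,*p,40).round())
a=np.hstack([cv2.resize(S['color'][150:270,110:290],(400,267),interpolation=2),cv2.resize(D['color'][120:240,200:380],(400,267),interpolation=2)])
cv2.imwrite('pics/crop.png',a)
```

```text
pad 197.2 200.5 118 [ 519.9 -102.2   60. ]
pad 254.0 169.7 120 [514.9 -96.8  60. ]
green 147.8 221.3 90 [ 571.6 -243.1   60. ]
green 236.9 144.6 72 [ 566.7 -235.    60. ]
red 261.4 186.2 74 [500.9  94.8  60. ]
red 262.3 214.6 124 [496.8 100.8  60. ]
[362. 359.  60.]
vise [497. 205.  40.]
vise jaw [480. 348.  40.]
tote corner [600. -50.  40.]
tote l [ 695. -353.   40.]
meter [ 371. -231.   40.]
tape [408. -52.  40.]
```

View pics/crop.png

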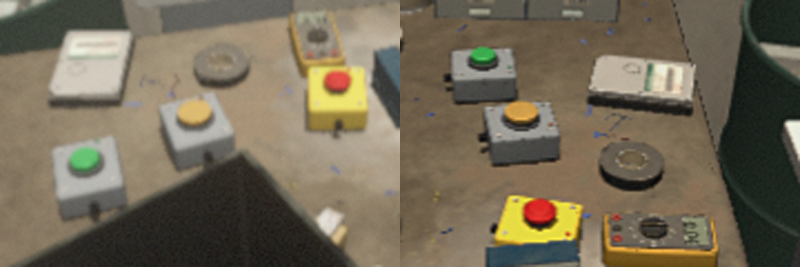

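The crop confirms both grey boxes, pad about (517,-100) and green about (569,-239) with the two cameras agreeing within 8 mm. Now I go above the pad with the fingers shut.

Call:
{"method": "carry_out", "body": {
  "moves": [
    {"tx": -0.169,"ty": -0.096,"fingers": 0},
    {"tx": -0.169,"ty": -0.096,"fingers": 0},
    {"tx": -0.169,"ty": -0.096,"fingers": 0},
    {"tx": -0.169,"ty": -0.096,"fingers": 0},
    {"tx": -0.169,"ty": -0.096,"fingers": 0},
    {"tx": -0.169,"ty": -0.096,"fingers": 0},
    {"tx": -0.169,"ty": -0.096,"fingers": 0},
    {"tx": -0.169,"ty": -0.096,"fingers": 0},
    {"tx": -0.057,"ty": -0.182,"fingers": 0},
    {"tx": -0.057,"ty": -0.182,"fingers": 0},
    {"tx": -0.057,"ty": -0.182,"fingers": 0},
    {"tx": -0.057,"ty": -0.182,"fingers": 0}
  ]
}}

```text
validation failed for argument at $.mo...
```

The error is cut off; I'll supply every field, in a shorter call.

Call:
{"method": "carry_out", "body": {
  "moves": [
    {"tx": -0.169,"ty": -0.096,"tz": 0.0,"twist": 0.0,"fingers": 0.0},
    {"tx": -0.169,"ty": -0.096,"tz": 0.0,"twist": 0.0,"fingers": 0.0}
  ]
}}

```text
clock: 0.4
eef_pos: [250.6, 545.6, 241.8]
tool_rot: [-3.141, 0.0, 2.884]
force: [1.0, 0.1, -0.2]
width: 51.9
gripper_force: 0.0
```

Call:
{"method": "carry_out", "body": {
  "moves": [
    {"tx": -0.169,"ty": -0.096,"tz": 0.0,"twist": 0.0,"fingers": 0.0},
    {"tx": -0.169,"ty": -0.096,"tz": 0.0,"twist": 0.0,"fingers": 0.0},
    {"tx": -0.169,"ty": -0.096,"tz": 0.0,"twist": 0.0,"fingers": 0.0},
    {"tx": -0.169,"ty": -0.096,"tz": 0.0,"twist": 0.0,"fingers": 0.0},
    {"tx": -0.169,"ty": -0.096,"tz": 0.0,"twist": 0.0,"fingers": 0.0},
    {"tx": -0.169,"ty": -0.096,"tz": 0.0,"twist": 0.0,"fingers": 0.0},
    {"tx": -0.057,"ty": -0.182,"tz": 0.0,"twist": 0.0,"fingers": 0.0},
    {"tx": -0.057,"ty": -0.182,"tz": 0.0,"twist": 0.0,"fingers": 0.0},
    {"tx": -0.057,"ty": -0.182,"tz": 0.0,"twist": 0.0,"fingers": 0.0},
    {"tx": -0.057,"ty": -0.182,"tz": 0.0,"twist": 0.0,"fingers": 0.0},
    {"tx": -0.057,"ty": -0.182,"tz": 0.0,"twist": 0.0,"fingers": 0.0},
    {"tx": 0.0,"ty": 0.0,"tz": 0.0,"twist": 0.0,"fingers": 0.0}
  ]
}}

```text
clock: 1.9
eef_pos: [512.0, 9.4, 242.3]
tool_rot: [-3.139, 0.0, 2.872]
force: [0.3, 0.7, 0.2]
width: -0.1
gripper_force: 0.0
```

Run:
```python
from h import *
snap('wrist','w1')
s=ctrl.read_state();print(s['eef_pos'],s['tool_rot'],s['width'],s['clock'],s['force'],ctrl.tips_ahead,np.round(s['qpos'],2))
```

```text
[512.10760955  12.99800196 242.24211398] [-3.14092723e+00 -9.03510500e-05  2.87646335e+00] -0.011282302895549323 1.95 [-0.53782666  1.60309522  0.91370562] 11.0 [-0.13  0.43  0.06  1.9  -0.04  0.81  1.26]
```

View pics/w1.png

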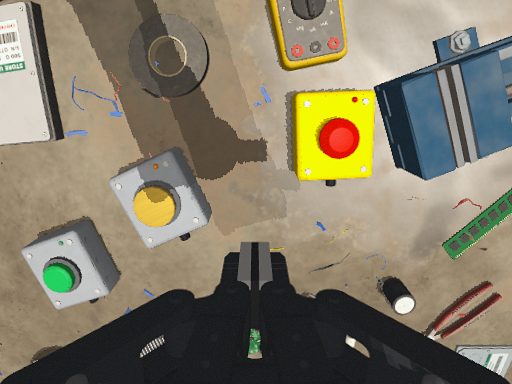

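The wrist view shows the pad top at (154,206), green top at (59,278) and red at (339,138).

Run:
```python
from h import *
W=load('w1'); h=cv2.cvtColor(W['color'],cv2.COLOR_BGR2HSV)
for n,lo,hi,c,r in (('pad',(12,110,90),(28,255,255),(154,206),32),('green',(45,100,130),(75,255,255),(60,278),28)):
    m=cv2.inRange(h,lo,hi); k=np.zeros_like(m); cv2.circle(k,c,r,255,-1); v,u=np.nonzero(m&k); print(n,u.mean(),v.mean(),u.min(),u.max(),v.min(),v.max())
    print(at(W,u.mean(),v.mean(),60).round(1), at(W,u.min(),v.mean(),61).round(1),at(W,u.max(),v.mean(),61).round(1))
```

```text
pad 153.94665664913597 206.1998497370398 133 174 186 226
[513.9 -97.8  60. ] [ 507.9 -118.5   61. ] [519.2 -77.3  61. ]
green 57.02341137123746 278.81772575250835 43 71 266 292
[ 566.3 -239.3   60. ] [ 561.8 -255.4   61. ] [ 569.9 -221.9   61. ]
```

Call:
{"method": "carry_out", "body": {
  "moves": [
    {"tx": -0.036,"ty": -0.121,"tz": 0.15,"twist": 0.0,"fingers": 0.0},
    {"tx": -0.036,"ty": -0.121,"tz": 0.15,"twist": 0.0,"fingers": 0.0},
    {"tx": -0.036,"ty": -0.121,"tz": 0.15,"twist": 0.0,"fingers": 0.0},
    {"tx": 0.0,"ty": 0.0,"tz": 0.0,"twist": 0.0,"fingers": 0.0},
    {"tx": 0.0,"ty": 0.0,"tz": 0.0,"twist": 0.0,"fingers": 0.0}
  ]
}}

```text
clock: 2.58
eef_pos: [516.1, -96.1, 107.3]
tool_rot: [3.14, -0.0, 2.884]
force: [0.5, 0.2, -0.2]
width: -0.1
gripper_force: 0.0
```

Run:
```python
from h import *
snap('wrist','w2')
s=ctrl.read_state();print(s['eef_pos'],s['tool_rot'],s['clock'],s['force'])
```

```text
[516.60375064 -95.79803786 107.9489032 ] [3.14006527e+00 1.13469573e-03 2.88469483e+00] 2.625 [-0.95037692  1.27745375  1.16544356]
```

View pics/w2.png

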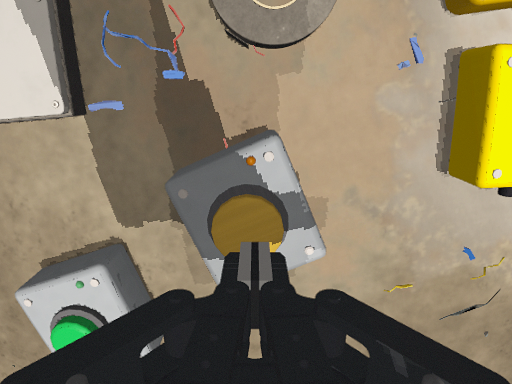

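The pad lies under the tips, its visible rim from u=210 to 284 with top edge at v=195, so its centre is about (247,232). Fingertips sit at u=256.

Run:
```python
from h import *
W=load('w2'); print(at(W,247,232,61).round(1),at(W,75,338,61).round(1))
```

```text
[514.8 -99.4  61. ] [ 562.2 -236.3   61. ]
```

Call:
{"method": "carry_out", "body": {
  "moves": [
    {"tx": 0.002,"ty": -0.011,"tz": 0.05,"twist": 0.0,"fingers": 0.0},
    {"tx": 0.0,"ty": 0.0,"tz": 0.04,"twist": 0.0,"fingers": 0.0},
    {"tx": 0.0,"ty": 0.0,"tz": 0.014,"twist": 0.0,"fingers": 0.0},
    {"tx": 0.0,"ty": 0.0,"tz": 0.0,"twist": 0.0,"fingers": 0.0},
    {"tx": 0.0,"ty": 0.0,"tz": 0.0,"twist": 0.0,"fingers": 0.0}
  ]
}}

```text
clock: 3.25
eef_pos: [514.4, -101.1, 76.2]
tool_rot: [3.142, 0.0, 2.882]
force: [0.1, -0.7, -0.0]
width: 0.0
gripper_force: 0.0
```

Call:
{"method": "carry_out", "body": {
  "moves": [
    {"tx": 0.0,"ty": 0.0,"tz": 0.006,"twist": 0.0,"fingers": 0.0},
    {"tx": 0.0,"ty": 0.0,"tz": 0.006,"twist": 0.0,"fingers": 0.0},
    {"tx": 0.0,"ty": 0.0,"tz": 0.006,"twist": 0.0,"fingers": 0.0},
    {"tx": 0.0,"ty": 0.0,"tz": 0.0,"twist": 0.0,"fingers": 0.0}
  ]
}}

```text
clock: 3.75
eef_pos: [514.3, -101.1, 70.7]
tool_rot: [3.142, 0.0, 2.882]
force: [0.3, -0.4, 2.0]
width: 0.3
gripper_force: 0.9
```

Contact at 2 N, about 1 mm deep. One more millimetre for certainty, then rest about 1.4 s.

Call:
{"method": "carry_out", "body": {
  "moves": [
    {"tx": 0.0,"ty": 0.0,"tz": 0.004,"twist": 0.0,"fingers": 0.0},
    {"tx": 0.0,"ty": 0.0,"tz": 0.0,"twist": 0.0,"fingers": 0.0},
    {"tx": 0.0,"ty": 0.0,"tz": 0.0,"twist": 0.0,"fingers": 0.0},
    {"tx": 0.0,"ty": 0.0,"tz": 0.0,"twist": 0.0,"fingers": 0.0},
    {"tx": 0.0,"ty": 0.0,"tz": 0.0,"twist": 0.0,"fingers": 0.0},
    {"tx": 0.0,"ty": 0.0,"tz": 0.0,"twist": 0.0,"fingers": 0.0},
    {"tx": 0.0,"ty": 0.0,"tz": 0.0,"twist": 0.0,"fingers": 0.0},
    {"tx": 0.0,"ty": 0.0,"tz": 0.0,"twist": 0.0,"fingers": 0.0},
    {"tx": 0.0,"ty": 0.0,"tz": 0.0,"twist": 0.0,"fingers": 0.0},
    {"tx": 0.0,"ty": 0.0,"tz": 0.0,"twist": 0.0,"fingers": 0.0},
    {"tx": 0.0,"ty": 0.0,"tz": 0.0,"twist": 0.0,"fingers": 0.0},
    {"tx": 0.0,"ty": 0.0,"tz": 0.0,"twist": 0.0,"fingers": 0.0}
  ]
}}

```text
clock: 5.25
eef_pos: [514.2, -101.1, 69.5]
tool_rot: [3.142, 0.0, 2.882]
force: [-0.5, -0.3, 2.4]
width: -0.1
gripper_force: 1.4
```

Call:
{"method": "carry_out", "body": {
  "moves": [
    {"tx": 0.0,"ty": 0.0,"tz": 0.0,"twist": 0.0,"fingers": 0.0},
    {"tx": 0.0,"ty": 0.0,"tz": 0.0,"twist": 0.0,"fingers": 0.0}
  ]
}}

```text
clock: 5.5
eef_pos: [514.2, -101.1, 69.5]
tool_rot: [-3.142, 0.0, 2.882]
force: [1.0, -0.1, 3.4]
width: 0.1
gripper_force: 1.4
```

Call:
{"method": "carry_out", "body": {
  "moves": [
    {"tx": 0.0,"ty": 0.0,"tz": -0.03,"twist": 0.0,"fingers": 0.0},
    {"tx": 0.0,"ty": 0.0,"tz": -0.1,"twist": 0.0,"fingers": 0.0},
    {"tx": -0.095,"ty": -0.132,"tz": 0.0,"twist": 0.0,"fingers": 0.0},
    {"tx": -0.095,"ty": -0.132,"tz": 0.0,"twist": 0.0,"fingers": 0.0},
    {"tx": -0.095,"ty": -0.132,"tz": 0.0,"twist": 0.0,"fingers": 0.0},
    {"tx": 0.0,"ty": 0.0,"tz": 0.0,"twist": 0.0,"fingers": 0.0},
    {"tx": 0.0,"ty": 0.0,"tz": 0.0,"twist": 0.0,"fingers": 0.0}
  ]
}}

```text
clock: 6.38
eef_pos: [565.4, -236.8, 108.2]
tool_rot: [3.141, -0.002, 2.882]
force: [-0.3, 0.5, 0.5]
width: 0.1
gripper_force: 0.0
```

Run:
```python
from h import *
snap('wrist','w3')
```

```text
(no output)
```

View pics/w3.png

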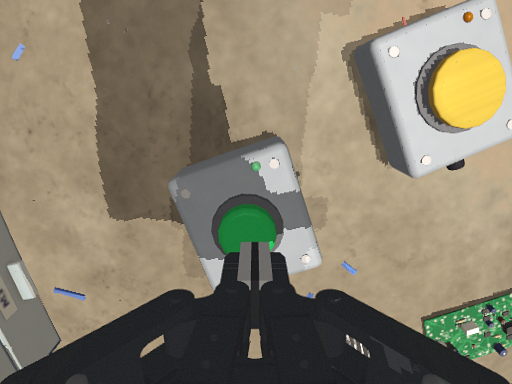

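The green top is centred near (247,235), the same small offset as at the pad, so I apply the same correction and descend.

Call:
{"method": "carry_out", "body": {
  "moves": [
    {"tx": 0.002,"ty": -0.011,"tz": 0.05,"twist": 0.0,"fingers": 0.0},
    {"tx": 0.0,"ty": 0.0,"tz": 0.04,"twist": 0.0,"fingers": 0.0},
    {"tx": 0.0,"ty": 0.0,"tz": 0.015,"twist": 0.0,"fingers": 0.0},
    {"tx": 0.0,"ty": 0.0,"tz": 0.01,"twist": 0.0,"fingers": 0.0},
    {"tx": 0.0,"ty": 0.0,"tz": 0.01,"twist": 0.0,"fingers": 0.0},
    {"tx": 0.0,"ty": 0.0,"tz": 0.01,"twist": 0.0,"fingers": 0.0},
    {"tx": 0.0,"ty": 0.0,"tz": 0.0,"twist": 0.0,"fingers": 0.0},
    {"tx": 0.0,"ty": 0.0,"tz": 0.0,"twist": 0.0,"fingers": 0.0}
  ]
}}

```text
clock: 7.42
eef_pos: [565.0, -240.8, 68.3]
tool_rot: [3.141, 0.0, 2.882]
force: [-1.2, 0.1, 3.1]
width: 0.3
gripper_force: 1.6
```

Call:
{"method": "carry_out", "body": {
  "moves": [
    {"tx": 0.0,"ty": 0.0,"tz": 0.007,"twist": 0.0,"fingers": 0.0},
    {"tx": 0.0,"ty": 0.0,"tz": 0.004,"twist": 0.0,"fingers": 0.0},
    {"tx": 0.0,"ty": 0.0,"tz": 0.0,"twist": 0.0,"fingers": 0.0},
    {"tx": 0.0,"ty": 0.0,"tz": 0.0,"twist": 0.0,"fingers": 0.0}
  ]
}}

```text
clock: 7.92
eef_pos: [565.0, -240.8, 66.0]
tool_rot: [3.141, 0.0, 2.882]
force: [-3.2, 2.5, 12.0]
width: 0.2
gripper_force: 6.3
```

12 N at z = 66.0 (5 mm below the contact height), well over 4.5 N, so the button is on its stop. Withdraw.

Call:
{"method": "carry_out", "body": {
  "moves": [
    {"tx": 0.0,"ty": 0.0,"tz": -0.03,"twist": 0.0,"fingers": 0.0},
    {"tx": 0.0,"ty": 0.0,"tz": -0.1,"twist": 0.0,"fingers": 0.0},
    {"tx": 0.0,"ty": 0.0,"tz": -0.18,"twist": 0.0,"fingers": 0.0},
    {"tx": 0.0,"ty": 0.0,"tz": -0.18,"twist": 0.0,"fingers": 0.0},
    {"tx": 0.0,"ty": 0.0,"tz": -0.05,"twist": 0.0,"fingers": 0.0},
    {"tx": 0.0,"ty": 0.0,"tz": 0.0,"twist": 0.0,"fingers": 0.0},
    {"tx": 0.0,"ty": 0.0,"tz": 0.0,"twist": 0.0,"fingers": 0.0},
    {"tx": 0.0,"ty": 0.0,"tz": 0.0,"twist": 0.0,"fingers": 0.0}
  ]
}}

```text
clock: 8.93
eef_pos: [563.9, -240.5, 224.8]
tool_rot: [3.141, -0.003, 2.882]
force: [-0.7, 0.1, 0.7]
width: -0.1
gripper_force: 0.0
```

Run:
```python
from h import *
snap('wrist','w4')
```

```text
(no output)
```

View pics/w4.png

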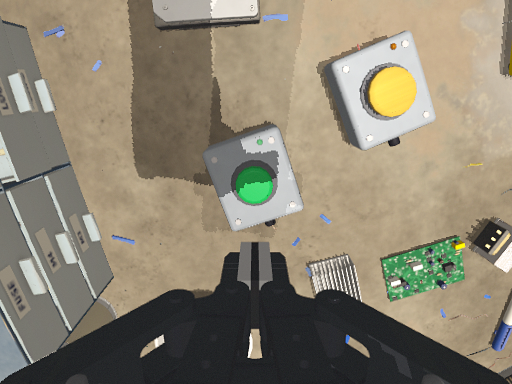

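The picture shows the green button at (254,184) and the pad at (392,91), both up, with the boxes in place and the gripper clear of everything.

```bash
python3 -c "
from cell import job
print(job.finish_job())"
```

```text
the job is handed in; nothing more can be done
None
```

I touched the brass pad about 2–3 mm deep (2–3.4 N, short of its stop) for over 1.5 s, then pressed the green button to its stop (12 N), let it come back up, withdrew clear, and handed the job in at about 9 s; the judge's result was not returned.

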